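# Refit the bag carrier on the filler's bent guide rod

### The job

The bag carrier (the white bored block with a grip fin) has been washed: thread it onto the free end of the bent guide rod, slide it round the bend, turning it with the rod and following its bent line by feel (never over 15 N against the rod), until it is home against the rubber buffer of the stop. Press it there lightly for a moment, about 8 N and well below 20 N, then let go and leave it sitting there on the rod. Leave the jar, the tape roll, the wrench and the small steel ring where they are.

Things in the scene. Friction and masses are not known exactly. Their poses are not given: they have to be found in the camera images.
- carrier: Loose bag carrier: white block 30 (x) x 36 (y) x 40 mm on a steel foot plate 44 (x) x 56 (y) x 8 mm. A 16 mm round bore runs through it along its x, 28 mm above the underside. Grip fin on top: 30 long (x), 10 thick (y), 48 to 88 mm above the underside; grip its 10 mm. Origin: centre of the underside, z up. Both ends are alike. About 0.22 kg, low down. Stands on the table, left or right.
- carrier_bore (a point): Centre of the carrier's bore, half way through, 28 mm above its underside and 60 mm below the fin's top. The bore's mouths are chamfered 1.5 mm.
- rod: Fixed grey column (50 x 50 x 152 mm high) with a level steel guide rod, 12 mm thick, axis 130 mm up. Origin: column's foot centre, on the table. In its frame (mm) it runs straight along -y to y = -95 (x = 0), then x = -140 + 140 cos(a), y = -95 - 140 sin(a), a = 0 to 1.2 rad, then straight 50 mm along (-0.932, -0.362) to its free end. But it has been knocked: in the bend it is up to 8 mm out of level, not measured: follow it by feel.
- rod_tip (a point): Free end of the guide rod, on its axis, 130 mm above the table. The last 14 mm are stepped down to 8 mm diameter with a round nose; then the rod is 12 mm thick.
- rod_lead (a point): Nominal point of the rod's axis on the straight lead-in, 40 mm in from the free end, 130 mm above the table (the knocked rod may pass a few mm above or below).
- bend_mid (a point): Nominal point of the rod's axis in the middle of the bend (a = 0.6), 130 mm above the table (the knocked rod may pass up to 8 mm above or below).
- stop: Dark clamp collar (30 mm diameter, 12 long), fixed on the straight part between bend and column, place varies. Origin: its centre on the rod axis; axes as the rod body's, -y towards the bend. On that side a rubber buffer, 24 mm diameter, screwed out differently each time, not measured: face 16 to 22 mm from the origin (carrier touches with its bore centre 31 to 37 mm away); gives 1 mm per 8 N. Feel for it.
- jar: Bystander: glass jar with lid, 60 mm diameter, 75 mm high, origin under its centre; stands on the side where the carrier does not.
- tape: Bystander: paper tape roll, 90 mm diameter, 30 mm high, lying flat inside the bend below rod height, origin under its centre.
- wrench: Bystander: steel wrench 160 mm long, lying flat.
- spacer: Bystander: small steel ring, 40 mm diameter, 14 mm high, origin under its centre.

How it is judged (in metres and radians):
On the way, in this order (a step that is already met when the one before it is completed fails the run):
1. the carrier is threaded on the lead-in of the rod (bore centre within 14 mm of the rod's nominal axis 40 mm in from the free end) (distance between carrier_bore and rod_lead below 0.014 m), for 0.02 s.
2. it passes the middle of the bend (bore centre within 14 mm of its nominal place) (distance between carrier_bore and bend_mid below 0.014 m), for 0.02 s.
3. it is pressed against the stop's buffer with more than 4 N for 0.3 s (contact force between carrier and stop above 4 N), for 0.3 s.
At the end, for the whole second after the job is handed in: The carrier is on the rod at the stop: bore centre 24 to 39.5 mm from the stop's origin along the rod (the buffer's farthest setting plus 2.5 mm), within 5 mm sideways and 6 mm in height of it, bore along the rod within 0.25 rad, upright within 0.35 rad, at rest and released (y of carrier_bore in the frame of stop between -0.0395 and -0.024 m and x of carrier_bore in the frame of stop between -0.005 and 0.005 m and z of carrier_bore in the frame of stop between -0.006 and 0.006 m and angle between the x axis of carrier and the y axis of rod, either way round below 0.25 rad and angle between carrier's own z axis and vertical below 0.35 rad and linear speed of carrier below 0.02 m/s); the robot touches nothing.
It fails at once if the carrier is forced: more than 20 N against the stop (contact force between carrier and stop above 20 N).
It fails at once if the carrier is jammed on the rod: more than 15 N between carrier and rod or column (contact force between carrier and rod above 15 N).
It fails at once if a bystander is moved by more than 20 mm (distance of any of jar, tape, wrench, spacer from where it was at the start of the episode above 0.02 m).
It also fails if it takes over 72 s, if anything falls off the work surface, if the arm or the gripper's body presses on something with over 40 N, if the wrist force passes 120 N, or if a joint passes its speed limit or range.

### The arm

A 6-joint arm with a two-finger parallel gripper is mounted at the origin on the work surface. World frame = base frame: x ahead of the robot, y to its left, z up, the work surface at z = 0. Lengths are in m, angles in degrees, forces in N, time in s.
With the tool pointing down it reaches from about 0.375 to 0.925 m from the base axis. Payload 5.7 kg.
Tool frame: the origin (TCP) lies at the very end of the fingers, on their centre line; the grasp point (between the pads) lies 19 mm behind it; z points along the fingers, y is the line along which they close (so a half turn about z gives the same grasp; the last joint's range is limited). The gripper opens to 85 mm and grips with 20 to 120 N. Pads are 22 mm wide; open, the fingers measure 114 mm over their backs; the gripper's body (76 mm by 85 mm) begins 54 mm behind the grasp point. The pads swing forward as they close: fully open they stand 13 mm farther back than shut.
Start: joints at [-77.928, 20.558, 86.54, -0, 72.909, -6.595], TCP at [0.192, -0.568, 0.231] pointing down, gripper open.
Joint ranges: [-170.27, 170.27], [-57.76, 135], [12.27, 136.19], [-55.21, 235.2], [11.17, 155.16], [-170.74, 170.74]. Speed limits (degrees/s): [136.94, 136.94, 180, 180, 180, 180].

### API

Orientations are given as a 3x3 rotation matrix whose columns are the frame's x, y, z axes.
In Python, from bench import arm gives the robot as it stands. Calls block until the motion is done:
- arm.move_ptp(position, orientation): joint-space move of the TCP to a pose.
- arm.move_straight(position, rotation=None, feed=0.15, until_force=None): straight line of the TCP; rotation=None keeps the orientation; feed is the mean speed in m/s. With until_force (N) it stops when the force on the tool has changed by that much, and returns True; else False.
- arm.move_j(angles): joint-space move.
- arm.open_gripper() and arm.close_gripper(grip_force=None): open the fingers fully, or close them until they stop; grip_force is the grip in N (None keeps the last).
- arm.wait(seconds).
- arm.solve_ik(position, orientation): joint angles nearest the present ones, or None.
- arm.snapshot(name): name is "scene" or "top" or "wrist"; returns a dict with "pixels" (480x640x3 uint8, red, green, blue), "fx", "fy", "cx", "cy" (pixels), "view" (4x4, takes a point from world to camera coordinates); the wrist camera has in their place "mount" (4x4, takes a point from camera to tool coordinates, whose origin is the TCP and whose axes are the flange's). Camera axes: x right, y up, looking along -z (the intrinsics and any distortion apply to the point x, -y, -z); pixel columns grow to the right and rows downward; lengths in m; the calibration is good to about 2 mm. A picture is of the moment at which its call begins: read the wrist's pose just before it. There is no depth.
A pose or a line that the arm cannot do raises arm.Unreachable and nothing moves.
- arm.hand_in(): hands the job in; it is judged then, once.
Trained networks look in a picture, given as the dict that the camera call returned (one of the last four; its "shot" number tells which), for a name from the list of things; names that differ only in an ending like _2 or _b are one class to them, and where a whole thing is asked for, a point or a joint stands for the part that bears it (a point fixed in the world has none). Each returns a list of dicts, best first, with "p" (0 to 1); they miss things now and then, are a little off and sometimes report something else, mostly with a low value. They report only what shows in the picture. A call takes as long as a camera call.
- arm.boxes_of(picture, target): "centre" ([row, column] in pixels, amid what is visible of it).
- arm.outline_of(picture, target): "region" (480x640 bool, what is visible of it) and "centre" ([row, column] in pixels, amid what is visible of it).
Readings, each from a call of its own:
- arm.read_clock(): time.
- arm.read_joints(): joint angles.
- arm.read_joint_vel(): joint speeds.
- arm.read_effort(): joint torques, N m.
- arm.read_eef_pos(): TCP position.
- arm.read_ee_rot(): TCP orientation.
- arm.read_contact_force(): force on the tool from outside, world axes, zero at the start.
- arm.read_wrist_torque(): the same for the moment, N m.
- arm.read_finger_gap(): opening from 0.0 (shut) to 1.0 (fully open).
- arm.read_finger_force(): force on a finger pad.
Only numpy, scipy, OpenCV 4.12 (cv2) and the standard library are available. Lean on these libraries where they do the work, as an engineer would, in place of code of your own. Each camera call takes 0.05 s, during which the arm holds its last target. There are 200 camera calls.

## Working session

There is one attempt and no reset: what is moved stays moved. The work goes in short steps, each a Python script; the robot and the scene stay as the last script left them, time stands still between calls to the robot, and variables do not carry over. Pictures are saved under pics/ and viewed, at most 10 in all, crops included, and the job is handed in when it is done.

```bash
ls; mkdir -p pics
python3 - <<'E'
from bench import arm
import cv2,numpy as np
print(arm.read_clock())
for n in("scene","top"):
    s=arm.snapshot(n); cv2.imwrite(f"pics/{n}0.png",s["pixels"][:,:,::-1])
    print(n,s["fx"],s["fy"],s["cx"],s["cy"],np.round(s["view"],4).tolist(),[k for k in s])
    for t in("carrier","rod","stop","jar","tape","wrench","spacer"):
        print(t,[(np.round(d["centre"]),round(d["p"],2)) for d in arm.boxes_of(s,t)[:2]])
E
```

```text
pics
0.0
scene 549.237771758881 549.237771758881 316.05863010272105 240.1335998484447 [[-0.4111, 0.9116, 0.0066, 0.2565], [-0.7846, -0.3575, 0.5066, 0.4166], [0.4641, 0.2031, 0.8622, -1.5212], [0.0, 0.0, 0.0, 1.0]] ['pixels', 'fx', 'fy', 'cx', 'cy', 'view', 'shot']
carrier [(array([181., 231.]), 0.82), (array([243., 353.]), 0.67)]
rod [(array([286., 391.]), 0.87)]
stop [(array([277., 375.]), 0.46), (array([180., 225.]), 0.28)]
jar [(array([256., 484.]), 0.73)]
tape []
wrench [(array([214., 163.]), 0.84), (array([279., 376.]), 0.15)]
spacer [(array([361., 458.]), 0.83)]
top 490.94220935866946 490.94220935866946 324.64593982149194 235.71260086593873 [[-0.0124, -0.9999, -0.0066, 0.009], [0.9771, -0.0135, 0.2124, -0.6161], [-0.2124, -0.0038, 0.9772, -0.9798], [0.0, 0.0, 0.0, 1.0]] ['pixels', 'fx', 'fy', 'cx', 'cy', 'view', 'shot']
carrier [(array([298., 457.]), 0.84)]
rod [(array([235., 248.]), 0.77)]
stop [(array([214., 254.]), 0.46), (array([317., 168.]), 0.46)]
jar [(array([317., 169.]), 0.76)]
tape [(array([250., 297.]), 0.73)]
wrench [(array([230., 498.]), 0.73), (array([233., 250.]), 0.25)]
spacer [(array([214., 162.]), 0.66)]
```

View pics/scene0.png

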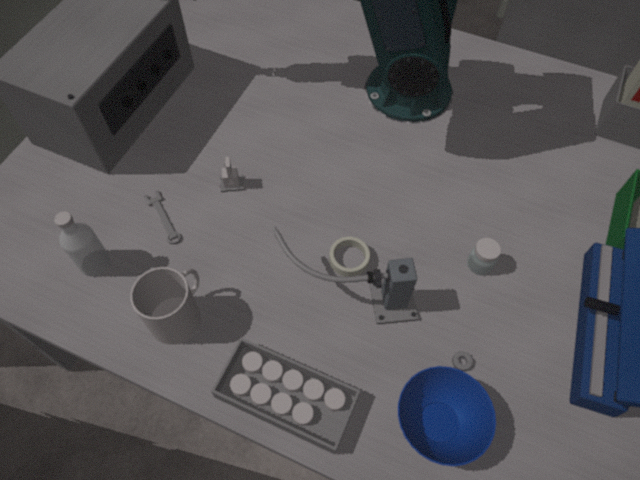

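View pics/top0.png

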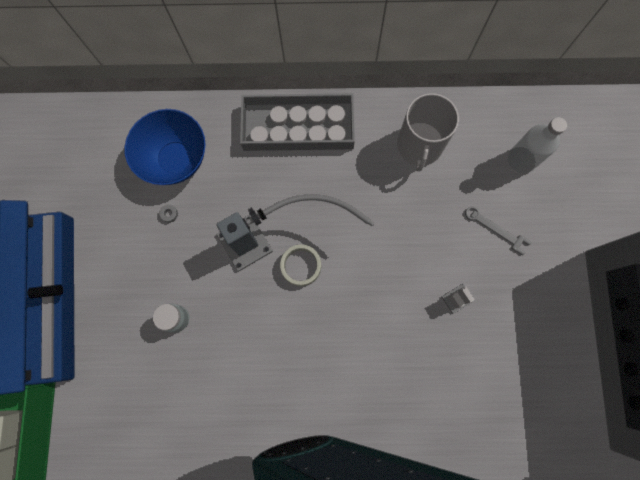

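The scene view shows the carrier at (231,180), rod tip at (277,230), column top at (402,268) and stop at (375,277). In the top view the carrier is at (457,298), rod tip (371,223), column top (232,228), stop (258,215) and tape (300,265).

```bash
cat > h.py <<'E'
from bench import arm
import numpy as np, cv2
from scipy.optimize import least_squares
from scipy.spatial.transform import Rotation as Rn
def snap(n):
    p,R=np.array(arm.read_eef_pos()),np.array(arm.read_ee_rot())
    s=arm.snapshot(n)
    if n=="wrist":
        T=np.eye(4);T[:3,:3]=R;T[:3,3]=p
        s["view"]=np.linalg.inv(T@np.array(s["mount"]))
    return s
def proj(s,P):
    P=np.atleast_2d(P);V=np.array(s["view"]);c=P@V[:3,:3].T+V[:3,3]
    return np.c_[s["cx"]+s["fx"]*c[:,0]/-c[:,2], s["cy"]-s["fy"]*c[:,1]/-c[:,2]]
def onz(s,uv,z):
    V=np.array(s["view"]);d=V[:3,:3].T@np.array([(uv[0]-s["cx"])/s["fx"],-(uv[1]-s["cy"])/s["fy"],-1]);o=-V[:3,:3].T@V[:3,3]
    return o+d*(z-o[2])/d[2]
def tri(obs):
    return least_squares(lambda P:np.concatenate([proj(s,P)[0]-uv for s,uv in obs]),[.5,0,.1])
def down(psi): # tool z down, finger-closing axis y at heading psi (rad)
    y=np.array([np.cos(psi),np.sin(psi),0]);z=np.array([0,0,-1.]);return np.c_[np.cross(y,z),y,z]
E
python3 - <<'E'
from h import *
a=snap("scene");b=snap("top")
for n,ua,ub in(("tip",(277,230),(371,223)),("col",(402,268),(233,228)),("stop",(375,277),(258,215)),("fintop",(229,158),(465,291))):
    r=tri([(a,ua),(b,ub)]);print(n,r.x.round(4),r.cost)
for t,uv,z in(("tape",(300,265),.03),("jar",(168,318),.075),("carrier",(457,299),.03)): print(t,onz(b,uv,z).round(3))
w=snap("wrist");print(w["fx"],np.round(w["mount"],4).tolist(), arm.read_ee_rot())
E
```

```text
tip [ 0.6271 -0.0909  0.1272] 1.226106747948927
col [0.6159 0.1795 0.1511] 0.15558884721630953
stop [0.6464 0.1354 0.1312] 0.21745425863059334
fintop [ 0.4907 -0.2774  0.1112] 0.3623550858920215
tape [0.56  0.056 0.03 ]
jar [0.447 0.323 0.075]
carrier [ 0.481 -0.281  0.03 ]
412.5720718422343 [[0.0001, 0.9457, 0.325, 0.0823], [1.0, -0.0002, 0.0002, 0.0003], [0.0003, 0.325, -0.9457, -0.1414], [0.0, 0.0, 0.0, 1.0]] [[ 9.47404499e-01  3.20038616e-01  8.15411393e-06]
 [ 3.20038615e-01 -9.47404498e-01  5.53596523e-05]
 [ 2.54424707e-05 -4.98383523e-05 -9.99999998e-01]]
```

```bash
cat > shots.py <<'E'
from h import *
import pickle
out=[]
for i,(p,psi) in enumerate([((.48,-.28,.27),-40),((.60,-.06,.31),-40),((.56,.03,.31),20),((.68,.05,.31),-100)]):
    try: arm.move_ptp(p,down(np.radians(psi)))
    except arm.Unreachable: print("unreach",i);continue
    s=snap("wrist"); cv2.imwrite(f"pics/w{i}.png",s["pixels"][:,:,::-1])
    names=["carrier"] if i==0 else ["rod","stop"]
    s["out"]={t:arm.outline_of(s,t)[:1] for t in names}
    print(i,arm.read_clock(),{t:[(d["centre"],d["p"]) for d in s["out"][t]] for t in names})
    out.append(s)
pickle.dump(out,open("shots.pkl","wb"))
E
python3 shots.py; python3 -c "
import cv2,numpy as np
I=[cv2.imread(f'pics/w{i}.png') for i in range(4)]
cv2.imwrite('pics/m1.png',cv2.resize(np.vstack([np.hstack(I[:2]),np.hstack(I[2:])]),(800,600),interpolation=cv2.INTER_AREA))"
```

```text
0 2.5667 {'carrier': [([190.0, 326.3], 0.59)]}
1 3.7167 {'rod': [([31.2, 317.8], 0.79)], 'stop': []}
2 4.7333 {'rod': [([62.8, 440.6], 0.69)], 'stop': [([113.9, 478.4], 0.94)]}
3 6.7333 {'rod': [([241.4, 216.0], 0.6)], 'stop': [([264.2, 224.4], 0.62)]}
```

View pics/m1.png

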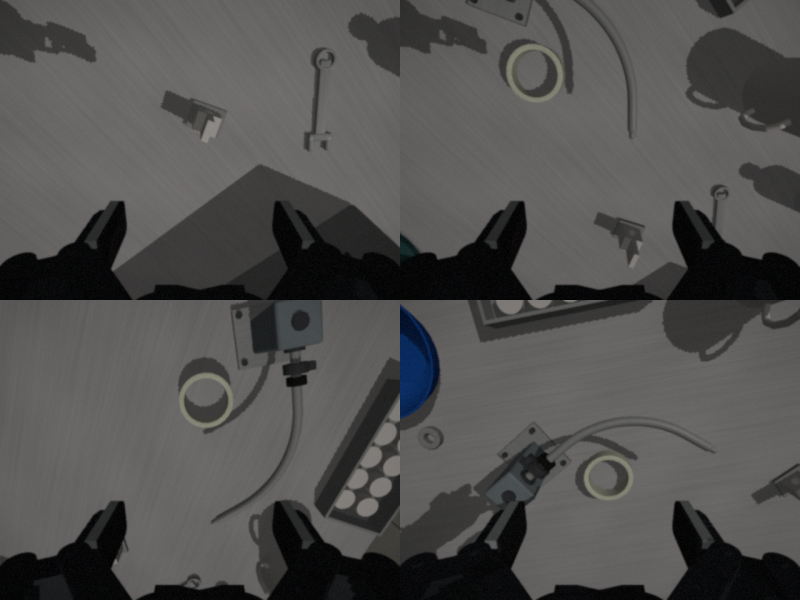

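The wrist montage shows the carrier (view 0, around (412,240) full-size), and the whole rod in views 2 and 3, with tips at about (342,833-480) and (1140-640...). Now the model-based rod fit, plus a zoomed carrier crop.

```bash
cat > fit.py <<'E'
from h import *
import pickle
from scipy.interpolate import CubicSpline
S=pickle.load(open("shots.pkl","rb"))
def axis(l): # arclength from free end (m) -> local xy, tangent toward column
    l=np.atleast_1d(l);L1,L2=.05,.05+.168
    a=np.clip(1.2-(l-L1)/.14,0,1.2)
    x=-.14+.14*np.cos(a);y=-.095-.14*np.sin(a)
    d=np.clip(L1-l,0,None);x=x-.932*d;y=y-.362*d;y=y+np.clip(l-L2,0,None)
    return np.c_[x,y],np.c_[np.sin(a),np.cos(a)]
def world(q,l,dz=0):
    p,t=axis(l);c,s=np.cos(q[2]),np.sin(q[2]);M=np.array([[c,-s],[s,c]])
    return np.c_[p@M.T+q[:2],np.full(len(p),.13)+dz], t@M.T
if __name__=="__main__":
    ls=np.r_[np.arange(.018,.225,.008)]
    K=np.array([0.,.05,.09,.134,.178,.218,.27])
    obs=[s for s in S[1:]]
    def resid(v,mode="f"):
        q=v[:3];f=CubicSpline(K,np.r_[v[3:9],0] if len(v)>3 else K*0,bc_type="natural")
        out=[]
        for k,s in enumerate(obs):
            m=s["out"]["rod"][0]["region"]
            P,t=world(q,ls,f(ls));u=proj(s,P);du=np.gradient(u,axis=0);n=np.c_[-du[:,1],du[:,0]];n/=np.linalg.norm(n,axis=1)[:,None]
            o=np.arange(-25,25.01,.25)
            X=u[:,None]+n[:,None]*o[None,:,None]
            val=cv2.remap(m.astype(np.float32),X[...,0].astype(np.float32),X[...,1].astype(np.float32),cv2.INTER_LINEAR)>.5
            for i in range(len(ls)):
                w=o[val[i]]
                inside=(u[i]>12).all() and u[i,0]<628 and u[i,1]<468
                out.append(w.mean() if inside and len(w)>3 and np.ptp(w)<18 else np.nan)
        r=np.array(out)
        return r
    def cost(v):
        r=np.nan_to_num(resid(v)); return np.r_[r, 200*v[3:]*.3]
    v=np.array([.616,.18,np.radians(31.5)])
    for _ in range(2): v=least_squares(cost,v,diff_step=1e-4,x_scale=[.01,.01,.05],loss="soft_l1").x
    print(v[:2],np.degrees(v[2]))
    w=least_squares(cost,np.r_[v,np.full(6,.0005)],x_scale=[.01,.01,.05]+[.01]*6,diff_step=1e-3,loss="soft_l1").x
    print(w[:2].round(4),np.degrees(w[2]).round(2),(w[3:]*1000).round(1))
    R=resid(w).reshape(3,-1);print(R.round(1).tolist())
    np.save("q.npy",w)
    for i,s in enumerate(obs[1:]):
        im=s["pixels"][:,:,::-1].copy()
        im[s["out"]["rod"][0]["region"],2]=200
        for P in proj(s,world(w[:3],np.arange(0,.31,.01))[0]): cv2.circle(im,tuple(P.astype(int)),1,(0,255,0),-1)
        cv2.imwrite(f"pics/o{i}.png",im)
    a=cv2.imread("pics/o0.png");b=cv2.imread("pics/o1.png")
    c=cv2.resize(S[0]["pixels"][140:230,250:370,::-1],None,fx=4,fy=4,interpolation=cv2.INTER_CUBIC)
    M=np.zeros((600,800,3),np.uint8);M[:240,:320]=cv2.resize(a[0:360,240:],(320,240)) if 0 else cv2.resize(a,(320,240))
    M[:240,320:640]=cv2.resize(b,(320,240));M[240:,:480]=c
    cv2.imwrite("pics/m2.png",M)
E
python3 fit.py
```

```text
[0.61368684 0.18101587] 31.121804197689233
[0.6144 0.1815] 31.01 [-0. -0. -0. -0. -0. -0.]
[[-0.4, 0.1, 0.1, 0.1, 0.1, -0.6, -0.2, -0.2, -0.2, 0.1, -0.5, -0.2, -0.1, 0.2, 0.2, -0.5, -0.1, 0.0, nan, nan, nan, nan, nan, nan, nan, nan], [-0.8, -0.8, -1.2, -1.5, -1.8, -1.9, -1.9, -2.5, -2.6, -2.4, -1.8, -2.0, -2.5, -2.9, -2.5, -2.4, -1.8, -2.0, -2.0, -2.1, -2.4, -2.2, -1.5, -1.6, -1.9, -0.4], [1.1, 1.4, 1.1, 0.8, 1.1, 1.1, 1.8, 1.5, 1.6, 2.0, 2.0, 2.1, 2.2, 2.6, 2.1, 2.4, 2.0, 2.4, 2.1, 2.4, 2.1, 2.0, 1.8, 1.4, 1.0, 1.1]]
```

View pics/m2.png

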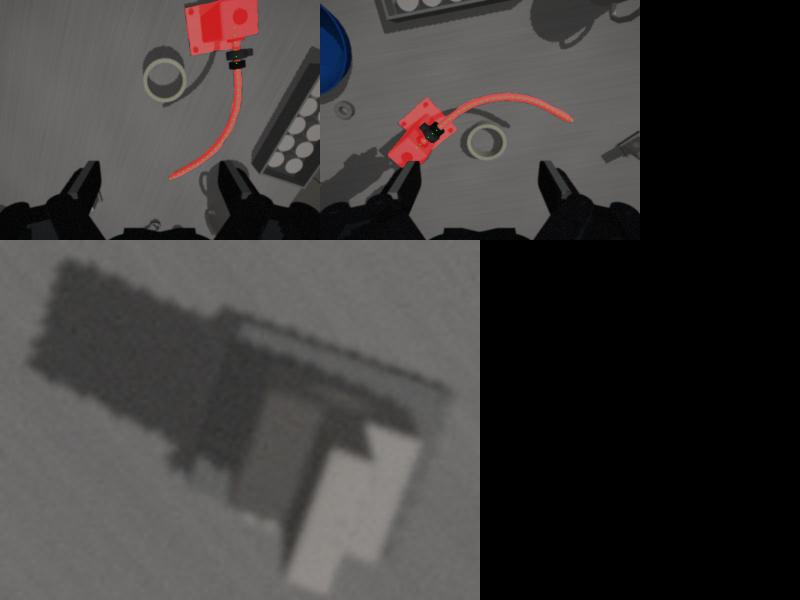

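The crop shows the carrier's foot plate far edge from (222,308) to (455,390) (montage px), and its fin top as the bright strip from (338,450) to (310,588). The carrier x axis runs down the strip.

```bash
sed -i 's|    w=least_squares.*|    w=least_squares(lambda e:cost(np.r_[e[0]/1e3,e[1]/1e3,e[2]/100,e[3:]/1e3]),np.r_[v[:2]*1e3,v[2]*100,np.zeros(6)+.3],diff_step=1e-3,loss="soft_l1").x; w=np.r_[w[:2]/1e3,w[2]/100,w[3:]/1e3]|' fit.py; python3 fit.py
cat > car.py <<'E'
from fit import *
s=S[0]
c2=lambda p:np.array([250+p[0]/4-.375,140+(p[1]-240)/4-.375])
pts=[(338,450),(383,465),(330,592),(288,578),(455,390),(222,308)]
mod=np.array([[-15,-5,88],[-15,5,88],[15,5,88],[15,-5,88],[-22,28,8],[-22,-28,8]])/1000
uv=np.array([c2(p) for p in pts])
def W(v,m):
    c,t=np.cos(v[2]),np.sin(v[2]);return m@np.array([[c,-t,0],[t,c,0],[0,0,1]]).T+[v[0],v[1],0]
best=min((least_squares(lambda v:(proj(s,W(v,mod*np.array([1,f,1])))-uv).ravel(),[.48,-.28,y0]) for y0 in np.arange(0,6.2,.5) for f in (1,-1)),key=lambda r:r.cost)
v=best.x;print(v.round(4),np.degrees(v[2])%180,best.cost,best.fun.round(1))
np.save("c.npy",v)
im=cv2.resize(s["pixels"][140:240,250:370,::-1],None,fx=6,fy=6,interpolation=cv2.INTER_CUBIC)
for dx,dy,z in((30,10,88),(30,36,48),(44,56,8),(44,56,0)):
    P=W(v,np.array([[a*dx/2,b*dy/2,z] for a,b in((1,1),(1,-1),(-1,-1),(-1,1))])/1000)
    cv2.polylines(im,[((proj(s,P)-[250-.42,140-.42])*6).astype(int)],True,(0,255,0),1)
cv2.imwrite("pics/c.png",im)
E
python3 car.py
```

```text
[0.61368684 0.18101587] 31.121804197689233
[0.6133 0.1818] 31.38 [0. 0. 0. 0. 0. 0.]
[[-0.6, -0.1, -0.1, 0.0, 0.1, -0.6, -0.1, 0.0, -0.4, 0.1, -0.5, 0.1, 0.4, 0.1, 0.5, 0.0, 0.1, 0.1, nan, nan, nan, nan, nan, nan, nan, nan], [-0.6, -1.0, -1.4, -1.6, -1.6, -1.8, -2.0, -2.8, -2.6, -2.4, -2.1, -2.0, -2.4, -3.0, -2.6, -2.2, -1.9, -1.6, -1.9, -2.0, -2.2, -2.1, -1.2, -1.5, -1.6, -0.6], [0.8, 1.1, 1.2, 0.8, 0.9, 1.2, 1.5, 1.2, 1.5, 1.8, 2.2, 1.6, 3.0, 2.6, 2.4, 2.6, 2.2, 2.2, 2.4, 2.9, 2.2, 1.9, 2.1, 1.5, 1.0, 1.1]]
[ 0.4855 -0.2899  3.7025] 32.13821901119019 18.804783651986753 [-1.9 -1.6 -1.3 -1.6  0.1  0.8 -1.   0.8  0.5 -0.5  4.3  2.4]
```

View pics/c.png

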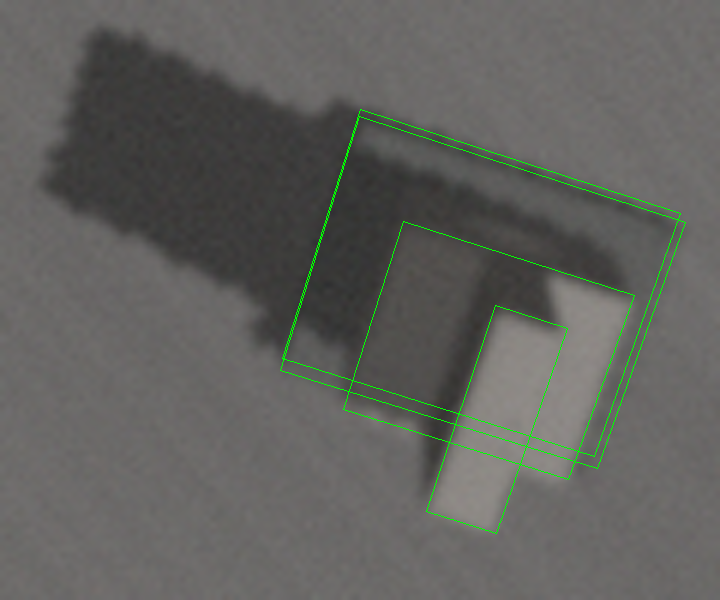

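The overlay fits the carrier well. Fix the step scaling for the rod's heights.

```bash
sed -i 's|+np.zeros(6)+.3|XX|; s|np.zeros(6)+.3\]|np.full(6,100.)]|; s|e\[3:\]/1e3\]),|(e[3:]-100)/1e3]),|; s|w\[3:\]/1e3\]$|(w[3:]-100)/1e3]|; s|diff_step=1e-3,loss|diff_step=np.r_[1e-3,3e-3,1e-2,np.full(6,1e-2)],loss|' fit.py; sed -i 's|200\*v\[3:\]\*.3|60*v[3:]|' fit.py; python3 fit.py
python3 - <<'E'
from fit import *
w=np.load("q.npy");q=w[:3]
for s in S[2:]:
    for d in s["out"]["stop"]: 
        rr,cc=np.where(d["region"]);print("stop",onz(s,(cc.mean(),rr.mean()),.13))
P,t=world(q,[0,.04,.134,.218,.26]);print(P.round(4),np.degrees(np.arctan2(t[:,1],t[:,0])))
print((CubicSpline([0.,.05,.09,.134,.178,.218,.27],np.r_[w[3:],0],bc_type="natural")(np.arange(0,.28,.02))*1e3).round(1))
# tips from masks: farthest mask px along axis dir
for s in S[1:]:
    m=s["out"]["rod"][0]["region"];u=proj(s,world(q,[0,.03],[w[3],w[3]])[0]);d=(u[0]-u[1])/np.linalg.norm(u[0]-u[1])
    rr,cc=np.where(m);X=np.c_[cc,rr]-u[0];near=np.linalg.norm(X,axis=1)<40;print("tip overshoot px",(X[near]@d).max(),"px/mm",np.linalg.norm(u[0]-u[1])/30)
E
```

```text
[0.61368684 0.18101587] 31.121804197689233
[0.6136 0.1821] 31.5 [-2.4 -3.5 -5.2 -5.6 -5.2 -3.4]
[[-0.4, -0.2, -0.1, -0.1, 0.1, -0.6, 0.0, -0.6, -0.1, -0.2, -0.2, 0.0, 0.0, 0.0, 0.1, 0.0, -0.1, 0.0, nan, nan, nan, nan, nan, nan, nan, nan], [0.1, 0.0, 0.1, 0.2, -0.1, 0.0, -0.2, -0.4, -0.4, 0.0, 0.5, 0.6, -0.4, -0.8, -0.1, 0.2, 0.2, 0.0, -0.4, -0.1, 0.0, -0.2, 0.4, -0.4, -0.6, 0.1], [0.2, 0.2, 0.5, -0.1, 0.1, 0.2, 0.5, 0.0, 0.2, 0.1, -0.1, -0.6, 0.9, 0.0, 0.1, 0.2, 0.0, -0.1, -0.1, 0.5, 0.0, 0.1, 0.1, -0.1, -0.5, -0.1]]
stop [0.64540065 0.13564373 0.13      ]
stop [0.64517832 0.13733072 0.13      ]
[[ 0.625  -0.0966  0.13  ]
 [ 0.6492 -0.0647  0.13  ]
 [ 0.6837  0.0209  0.13  ]
 [ 0.6632  0.1011  0.13  ]
 [ 0.6413  0.1369  0.13  ]] [ 52.74295851  52.74295851  87.12042621 121.49789392 121.49789392]
[-2.4 -2.7 -3.2 -3.9 -4.8 -5.4 -5.6 -5.6 -5.5 -5.2 -4.4 -3.3 -2.  -0.7
  0.7]
tip overshoot px 2.4291610748446324 px/mm 1.2149261298473037
tip overshoot px 2.6524893301720844 px/mm 1.0677363855857793
tip overshoot px 3.758358915695516 px/mm 1.1345721910136533
```

```bash
cat > grasp.py <<'E'
from fit import *
v=np.load("c.npy");psi=v[2]-np.pi+np.radians(-90)   # closing axis
R=down(psi)
arm.move_ptp([v[0],v[1],.15],R); arm.move_straight([v[0],v[1],.053],feed=.1)
arm.close_gripper(60); print(arm.read_finger_gap(),arm.read_finger_force(),arm.read_clock())
arm.move_straight([v[0],v[1],.158],feed=.15)
w=np.load("q.npy");P,t=world(w[:3],[0]);h=np.arctan2(t[0,1],t[0,0])
p=P[0,:2]-.05*t[0]
arm.move_ptp([p[0],p[1],.155],down(h-np.pi/2)); arm.wait(.3)
print(arm.read_eef_pos(),arm.read_contact_force(),arm.read_finger_gap(),arm.read_clock())
s=snap("wrist");o={t:arm.outline_of(s,t)[:1] for t in("rod","carrier")};s["out"]=o
pickle.dump(s,open("pre.pkl","wb"))
im=s["pixels"][:,:,::-1].copy()
for l in np.arange(-.02,.2,.01):
    u=proj(s,world(w[:3],[l])[0])[0];cv2.circle(im,tuple(u.astype(int)),1,(0,255,0),-1)
cv2.imwrite("pics/pre.png",im)
E
python3 grasp.py
```

```text
0.10716156489413345 58.97110104560852 10.0833
[ 0.59431274 -0.13741782  0.15502959] [ 0.26809343  0.97534702 -1.85072327] 0.10757130426814311 12.0083
```

View pics/pre.png

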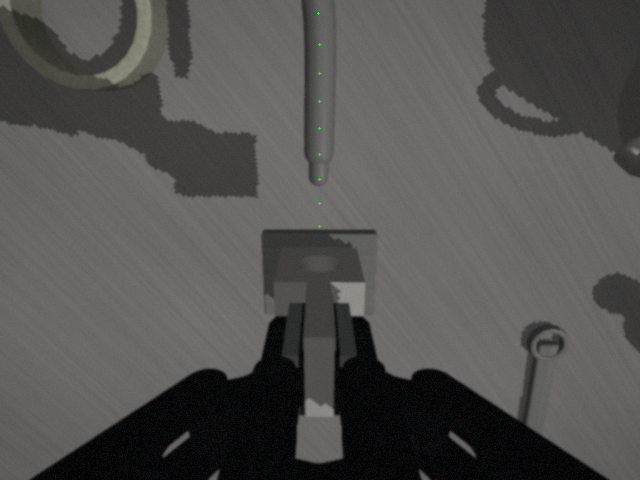

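Nose at (317,184), carrier block centred at column 320, so the bore is in line within about 1 mm. Thread it by feel.

```bash
cat > follow.py <<'E'
from fit import *
import json,sys
w=np.load("q.npy");q=w[:3]
f=CubicSpline([0.,.05,.09,.134,.178,.218,.27],np.r_[w[3:]+.0024,0],bc_type="natural")
dz=lambda l:f(l) if l>0 else 0.
def pose(l,e,z):
    P,t=world(q,[l]);t=t[0]/np.linalg.norm(t[0]);n=np.array([-t[1],t[0]])
    p=np.r_[P[0,:2]+e*n,.13+dz(l)+z+.025];return p,down(np.arctan2(t[1],t[0])-np.pi/2),t,n
def F(t,n):
    g=np.array(arm.read_contact_force())-B;return np.array([g[:2]@t,g[:2]@n,g[2]])
def run(l0,l1,e,z,step=.005,feed=.04,k=1e-4,axmax=5):
    l=l0
    while l<l1-1e-6:
        l=min(l+step,l1);p,R,t,n=pose(l,e,z)
        hit=arm.move_straight(p,R,feed=feed,until_force=6)
        g=F(t,n);act=np.array(arm.read_eef_pos())
        print(f"{l*1e3:.0f} e{e*1e3:.2f} z{z*1e3:.2f} F{g.round(1)} {'HIT' if hit else ''} {arm.read_clock():.1f}")
        if -g[0]>axmax or np.linalg.norm(g)>9: print("stop");break
        for i,x in((1,0),(2,1)):
            if abs(g[i])>.8:
                d=np.clip(k*g[i],-5e-4,5e-4)
                if x==0:e+=d
                else:z+=d
    json.dump([l,e,z],open("st.json","w"));return l,e,z
E
python3 - <<'E'
from follow import *
import follow
arm.close_gripper(30);arm.wait(.1)
B=np.array(arm.read_contact_force());np.save("B.npy",B);follow.B=B;print(B,arm.read_wrist_torque())
run(-.05,.04,.0004,0)
E
```

```text
[-0.75523287  1.08422923 -2.83291343] [-0.01938937  0.00094566  0.00170837]
-45 e0.40 z0.00 F[-0.5 -1.   0.2]  12.8
-40 e0.30 z0.00 F[-0.4 -2.   0.2]  13.0
-35 e0.10 z0.00 F[-1.   0.2  0.6]  13.3
-30 e0.10 z0.00 F[-0.9 -0.5  0.4]  13.6
-25 e0.10 z0.00 F[ 0.5 -2.2  0.3]  13.8
-20 e-0.12 z0.00 F[-0.8 -0.8 -0.7]  14.1
-15 e-0.12 z0.00 F[-0.4 -1.4  0.7]  14.4
-10 e-0.26 z0.00 F[-0.7 -1.5  0.8]  14.7
-5 e-0.41 z0.00 F[-0.6 -1.4  0.8]  14.9
-0 e-0.56 z0.00 F[-0.  -1.1 -0.2]  15.2
5 e-0.67 z0.00 F[-0.9 -0.9  0.5]  15.5
10 e-0.76 z0.00 F[-0.7 -1.3  0.4]  15.8
15 e-0.89 z0.00 F[-0.5 -1.   0.3]  16.1
20 e-0.99 z0.00 F[-1.1 -1.8  0.4]  16.3
25 e-1.17 z0.00 F[ 0.3 -0.4  1.2]  16.6
30 e-1.17 z0.12 F[-1.5 -0.7  1.1]  16.9
35 e-1.17 z0.23 F[-0.4 -1.5  0.4]  17.1
40 e-1.32 z0.23 F[-0.6 -1.9  1.4]  17.4
```

```bash
sed -i 's|    g=np.array(arm.read_contact_force())-B;|    g=np.mean([arm.read_contact_force() for _ in range(8)],0)-B;|; s|>.8:|>1.5:|; s|k=1e-4|k=1.5e-4|' follow.py
python3 - <<'E'
from follow import *
import follow
_,_,t,n=pose(.03,0,0)
B=np.load("B.npy");B[:2]+=-.5*t-1.1*n;B[2]+=.2;np.save("B.npy",B);follow.B=B
p,R,t,n=pose(.04,-.0004,.0002);arm.move_straight(p,R,feed=.03)
print([F(t,n).round(1) for _ in range(3)],arm.read_wrist_torque())
run(.04,.10,-.0004,.0002)
print(arm.read_wrist_torque())
E
```

```text
[array([ 0.4, -0.4,  0.5]), array([ 0.4, -0.4,  0.5]), array([ 0.4, -0.4,  0.5])] [ 0.0410884  -0.03491737 -0.01147864]
45 e-0.40 z0.20 F[ 0.3 -0.4 -0.1]  17.9
50 e-0.40 z0.20 F[-0.2  0.1 -0.8]  18.2
55 e-0.40 z0.20 F[-0.4 -0.3  0.1]  18.5
60 e-0.40 z0.20 F[-0.4  0.3  0.2]  18.8
65 e-0.40 z0.20 F[0.5 0.2 0.2]  19.1
70 e-0.40 z0.20 F[ 0.2 -0.4 -0.9]  19.3
75 e-0.40 z0.20 F[ 0.1 -0.1  0.7]  19.6
80 e-0.40 z0.20 F[ 0.2  0.7 -0.5]  19.9
85 e-0.40 z0.20 F[-0.  -0.5  0.2]  20.1
90 e-0.40 z0.20 F[ 0.  -0.3  0.5]  20.4
95 e-0.40 z0.20 F[-0.2 -0.1  0.1]  20.7
100 e-0.40 z0.20 F[-0.6  0.2 -0.6]  21.0
[-0.00973506  0.03255165  0.01362773]
```

Run:
```python
from follow import *
import follow
B=np.load("B.npy");follow.B=B
l,e,z=run(.10,.195,-.0004,.0002)
print(arm.read_wrist_torque())
s=snap("wrist");cv2.imwrite("pics/mid.png",s["pixels"][:,:,::-1])
```

```text
105 e-0.40 z0.20 F[-0.1 -0.7 -0. ]  21.2
110 e-0.40 z0.20 F[-0.8 -0.4  0.6]  21.5
115 e-0.40 z0.20 F[-1.   0.7  0.7]  21.8
120 e-0.40 z0.20 F[-0.4  0.4  1.1]  22.1
125 e-0.40 z0.20 F[0.5 0.1 0.5]  22.4
130 e-0.40 z0.20 F[-0.6 -0.   0.8]  22.6
135 e-0.40 z0.20 F[-0.7 -0.9 -0.4]  22.9
140 e-0.40 z0.20 F[-0.5  0.1 -1.1]  23.2
145 e-0.40 z0.20 F[-0.5  0.2 -0.3]  23.4
150 e-0.40 z0.20 F[ 0.4  0.2 -1.1]  23.7
155 e-0.40 z0.20 F[-0.3 -0.6  0.7]  24.0
160 e-0.40 z0.20 F[-0.4 -0.1  0.6]  24.3
165 e-0.40 z0.20 F[-0.1 -0.9  0.3]  24.6
170 e-0.40 z0.20 F[ 0.1  0.3 -0.4]  24.8
175 e-0.40 z0.20 F[-0.2 -0.7  0.8]  25.1
180 e-0.40 z0.20 F[-0.7 -0.6 -0. ]  25.4
185 e-0.40 z0.20 F[-0.5 -0.   1.3]  25.6
190 e-0.40 z0.20 F[-0.2 -0.1 -0.2]  25.9
195 e-0.40 z0.20 F[-0.6 -0.1 -0.5]  26.2
[ 0.00989418 -0.02369257  0.04612865]
```

View pics/mid.png

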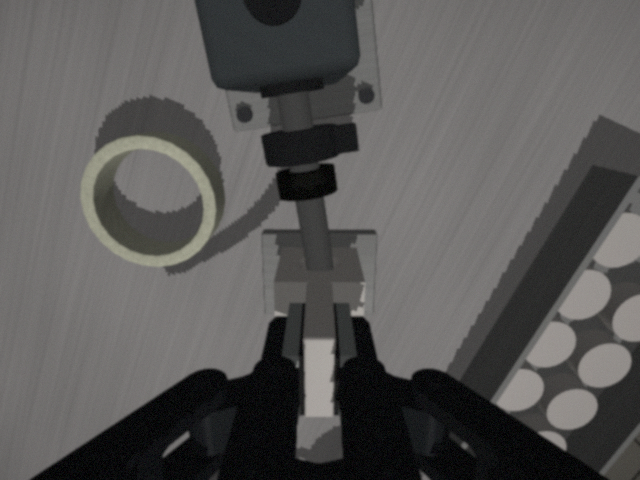

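The carrier sits on the rod, rod entering its bore at (318,270), with the buffer face around row 200, about 25 mm ahead. Creep to contact, then press.

```bash
cat > press.py <<'E'
from follow import *
import follow
B=np.load("B.npy");follow.B=B
def FF(t,n,k=6):
    r=[]
    for _ in range(k): arm.wait(.03); r.append(F(t,n))
    return np.mean(r,0)
l,e,z=run(.195,.213,-.0004,.0002,step=.003,axmax=2.5)
p,R,t,n=pose(l,e,z);b=FF(t,n);print("base",b.round(2))
while l<.25:
    l+=.001;p,R,t,n=pose(l,e,z);arm.move_straight(p,R,feed=.02)
    g=FF(t,n,3)-b
    print(f"{l*1e3:.1f} {g.round(1)} {arm.read_clock():.1f}")
    if -g[0]>2:break
for _ in range(12):
    if -g[0]>7: break
    l+=min(.0005,max(.0002,(8+g[0])/8e3*.6));p,R,t,n=pose(l,e,z);arm.move_straight(p,R,feed=.01);g=FF(t,n,4)-b;print(f"{l*1e3:.2f} {g.round(1)} {arm.read_clock():.1f}")
for _ in range(3): print("hold",(FF(t,n,7)-b).round(1))
print(arm.read_eef_pos(),pose(l,e,z)[0],arm.read_clock())
json.dump([l,e,z,*b],open("st.json","w"))
E
python3 press.py
```

```text
198 e-0.40 z0.20 F[-0.2 -0.8 -0.7]  26.5
201 e-0.40 z0.20 F[-0.5  0.1  0.6]  26.8
204 e-0.40 z0.20 F[ 0.4 -0.  -0. ]  27.0
207 e-0.40 z0.20 F[-0.3 -0.2 -0.4]  27.2
210 e-0.40 z0.20 F[-0.2  0.1  0.1]  27.5
213 e-0.40 z0.20 F[-0.1 -0.7 -0.8]  27.8
base [-0.06  0.22  0.33]
214.0 [-0.2 -0.6 -0.2] 28.3
215.0 [ 0.2 -0.7 -0.8] 28.6
216.0 [ 0.2 -0.  -0.2] 29.0
217.0 [-0.  -0.4 -0.1] 29.4
218.0 [-0.2 -0.4 -0.1] 29.7
219.0 [-0.   0.1 -0.6] 30.1
220.0 [-0.6 -0.9 -0.4] 30.4
221.0 [-0.  -0.5 -0.2] 30.8
222.0 [-0.3 -0.5 -0.1] 31.1
223.0 [ 0.8 -0.  -0.6] 31.4
224.0 [-0.3 -0.7 -0.1] 31.8
225.0 [-0.1 -0.3 -0.2] 32.1
226.0 [-0.6 -0.2 -0.3] 32.5
227.0 [-2.2 -0.  -0.6] 32.9
227.44 [-3.7  0.1 -0.6] 33.2
227.76 [-5.5 -0.  -1.3] 33.6
227.96 [-6.  -0.3 -1.1] 34.0
228.16 [-5.8 -0.  -1.7] 34.4
228.36 [-6.1 -0.1 -1. ] 34.8
228.56 [-6.7  0.1 -1.8] 35.1
228.76 [-6.5 -0.3 -1.6] 35.5
228.96 [-7.6  0.3 -1.7] 35.9
hold [-7.5  0.  -2.1]
hold [-7.4  0.2 -1.8]
hold [-7.5  0.2 -1.9]
[0.65850702 0.10970886 0.15468073] [0.65784935 0.11067503 0.1545877 ] 36.6167
```

Run:
```python
from follow import *
l,e,z=json.load(open("st.json"))[:3]
p,R,t,n=pose(l-.0013,e,z-.0012);arm.move_straight(p,R,feed=.02)
arm.open_gripper();arm.wait(.2)
arm.move_straight(p+[0,0,.12],feed=.1);arm.wait(.5)
print(arm.read_clock(),arm.read_contact_force())
s=snap("wrist");a=snap("scene")
im=s["pixels"][:,:,::-1]; c=cv2.resize(a["pixels"][220:320,310:430,::-1],(576,480),interpolation=cv2.INTER_CUBIC)
cv2.imwrite("pics/end.png",cv2.resize(np.hstack([im,c]),(800,316)))
```

```text
39.6417 [-0.22139126 -0.94698761 -0.02649475]
```

View pics/end.png

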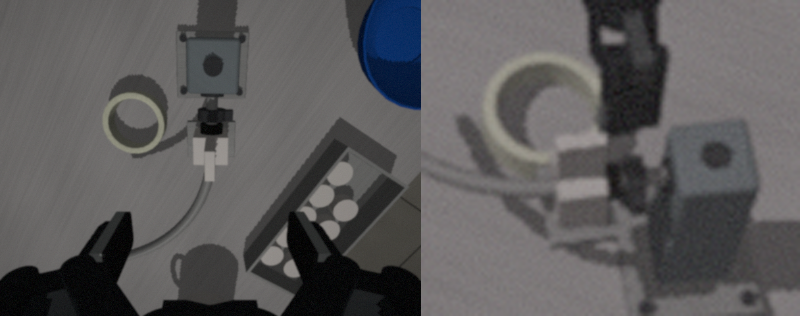

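The carrier hangs upright on the rod, up against the buffer (left panel, about (210,150)), and the gripper is clear.

```bash
python3 -c "
from bench import arm
print(arm.hand_in())"
```

```text
the job is handed in; nothing more can be done
None
```

The carrier is on the rod, home against the buffer: I pressed it there at about 7.5 N for over 0.6 s and let go. I handed in at about 40 s on the robot's clock; the hand-in returned no verdict.

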